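# Make up two repair kits from a donor chassis and the bench stock

### The job

Make up the two repair kits. Strip the chassis stud in order, putting each part away before taking the next: the wing nut and then the spacer go into the two narrow pockets of the three-pocket tray, one in each (either way round), then the ring transformer lies in the large pocket of the two-pocket tray. At any point also put the heat sink, fins up, in the wide pocket of the three-pocket tray and stand the tall capacitor upright in the small pocket of the two-pocket tray; everything must sit flat on its pocket's floor, and the short capacitor stays standing where it is.

Things in the scene. Friction and masses are not known exactly. Their poses are not given: they have to be found in the camera images.
- tray2: The two-pocket kit tray, 162 mm long along its own x. All sizes in mm. Pale grey floor, dark walls, fixed, 108 wide along y; floor 4 thick, walls and dividers 4 thick, tops 12 above the bench. Origin at the centre of its underside, z up. Every pocket is 100 along y, centred on y = 0. Large pocket: 90 along x, centre at x = -32. Small pocket: 60 along x, centre at x = +47.
- tray3: The three-pocket kit tray, 208 mm long along its own x. All sizes in mm. Pale grey floor, dark walls, fixed, 108 wide along y; floor 4 thick, walls and dividers 4 thick, tops 12 above the bench. Origin at the centre of its underside, z up. Every pocket is 100 along y, centred on y = 0. Two narrow pockets: 60 along x each, centres at x = -70 and x = -6. Wide pocket: 72 along x, centre at x = +64.
- chassis: Aluminium plate (sizes in mm) 160 (own x) x 110 (y) x 12 high, fixed; origin at the centre of its underside. At its centre an upright stud of 8 diameter, top 71 above the bench, carries from below: ring transformer, spacer, wing nut, all loose with play: each lifts straight off without unscrewing. A terminal strip (20 x 50, top 22 above the bench) stands at x = -66; a flat board near the +x end.
- wingnut_center (a point): Brass wing nut (sizes in mm), on top of the stack at the start (underside 50 above the bench). Round hub 18 diameter, 16 high; two wings along its own x, 41 tip to tip, 5 thick, from 6 to 20 above its underside. Hole 11. Grasp the hub across its own y (18 wide). Point at the hub's centre, 8 above its underside; z up. 30 g.
- spacer_center (a point): Plain steel ring (spacer), 34 mm diameter, 12 mm high, hole 12, between wing nut and transformer (underside 38 above the bench at the start). Point at its centre, 6 above its underside; z is its axis. 40 g.
- toroid_center (a point): Ring transformer (toroid): copper-brown ring with yellowish tape wraps, 56 mm diameter, 26 mm high, hole 20, lying flat on the chassis plate round the stud (underside 12 above the bench at the start). Point at its centre, 13 above its underside; z is its axis. About 250 g.
- tall_cap_center (a point): The tall capacitor: upright blue can with silvery top, 35 mm diameter, 52 mm high. Point at its centre, 26 above its underside; z is its axis. Stands loose on the bench among other parts, in one of six places.
- heatsink_center (a point): Aluminium heat sink, 50 (own x) x 36 (own y) x 32 mm high: a 5 thick base with five upright fins running along x. Grasp it across y on the outer fins (36 wide). Point at its centre, 16 above its underside; z up. Stands loose on the bench among other parts, in one of six places.
- short_cap_center (a point): The short capacitor, not wanted: upright blue can with silvery top, 25 mm diameter, 30 mm high. Point at its centre, 15 above its underside; z is its axis. Stands loose on the bench among other parts, in one of six places.
Things that resemble listed ones, but are neither listed nor needed, are in the scene too. Leave any turquoise or yellow look-alike of the tray3 alone.

How it is judged:
On the way, in this order (a step that is already met when the one before it is completed fails the run):
1. the wing nut lies in a narrow pocket of the three-pocket tray (((x of wingnut_center in the frame of tray3 between -0.094 and -0.046 m and y of wingnut_center in the frame of tray3 between -0.044 and 0.044 m and z of wingnut_center in the frame of tray3 between 0.008 and 0.016 m and angle between wingnut_center's own z axis and vertical below 0.15 rad) or (x of wingnut_center in the frame of tray3 between -0.03 and 0.018 m and y of wingnut_center in the frame of tray3 between -0.044 and 0.044 m and z of wingnut_center in the frame of tray3 between 0.008 and 0.016 m and angle between wingnut_center's own z axis and vertical below 0.15 rad))), for 0.2 s.
2. then the spacer lies in the other narrow pocket ((((x of wingnut_center in the frame of tray3 between -0.094 and -0.046 m and y of wingnut_center in the frame of tray3 between -0.044 and 0.044 m and z of wingnut_center in the frame of tray3 between 0.008 and 0.016 m and angle between wingnut_center's own z axis and vertical below 0.15 rad) and (x of spacer_center in the frame of tray3 between -0.022 and 0.01 m and y of spacer_center in the frame of tray3 between -0.036 and 0.036 m and z of spacer_center in the frame of tray3 between 0.006 and 0.014 m and angle between spacer_center's own z axis and vertical below 0.15 rad)) or ((x of wingnut_center in the frame of tray3 between -0.03 and 0.018 m and y of wingnut_center in the frame of tray3 between -0.044 and 0.044 m and z of wingnut_center in the frame of tray3 between 0.008 and 0.016 m and angle between wingnut_center's own z axis and vertical below 0.15 rad) and (x of spacer_center in the frame of tray3 between -0.086 and -0.054 m and y of spacer_center in the frame of tray3 between -0.036 and 0.036 m and z of spacer_center in the frame of tray3 between 0.006 and 0.014 m and angle between spacer_center's own z axis and vertical below 0.15 rad)))), for 0.2 s.
3. then the ring transformer lies in the large pocket of the two-pocket tray (x of toroid_center in the frame of tray2 between -0.052 and -0.012 m and y of toroid_center in the frame of tray2 between -0.025 and 0.025 m and z of toroid_center in the frame of tray2 between 0.013 and 0.021 m and angle between toroid_center's own z axis and vertical below 0.15 rad), for 0.2 s.
At the end, for the whole second after the job is handed in: Nut and spacer one in each narrow pocket, heat sink (fins up) in the wide one, ring in the large, tall capacitor in the small pocket: each inside to 3 mm, within 4 mm of its resting height, tilt under 0.15 rad, still. Short capacitor upright, within 20 mm of its start (all of step 3 and (((x of wingnut_center in the frame of tray3 between -0.094 and -0.046 m and y of wingnut_center in the frame of tray3 between -0.044 and 0.044 m and z of wingnut_center in the frame of tray3 between 0.008 and 0.016 m and angle between wingnut_center's own z axis and vertical below 0.15 rad) and (x of spacer_center in the frame of tray3 between -0.022 and 0.01 m and y of spacer_center in the frame of tray3 between -0.036 and 0.036 m and z of spacer_center in the frame of tray3 between 0.006 and 0.014 m and angle between spacer_center's own z axis and vertical below 0.15 rad)) or ((x of wingnut_center in the frame of tray3 between -0.03 and 0.018 m and y of wingnut_center in the frame of tray3 between -0.044 and 0.044 m and z of wingnut_center in the frame of tray3 between 0.008 and 0.016 m and angle between wingnut_center's own z axis and vertical below 0.15 rad) and (x of spacer_center in the frame of tray3 between -0.086 and -0.054 m and y of spacer_center in the frame of tray3 between -0.036 and 0.036 m and z of spacer_center in the frame of tray3 between 0.006 and 0.014 m and angle between spacer_center's own z axis and vertical below 0.15 rad))) and x of tall_cap_center in the frame of tray2 between 0.0315 and 0.0625 m and y of tall_cap_center in the frame of tray2 between -0.0355 and 0.0355 m and z of tall_cap_center in the frame of tray2 between 0.026 and 0.034 m and angle between each of tall_cap_center, heatsink_center, short_cap_center's own z axis and vertical below 0.15 rad and x of heatsink_center in the frame of tray3 between 0.045 and 0.083 m and y of heatsink_center in the frame of tray3 between -0.035 and 0.035 m and z of heatsink_center in the frame of tray3 between 0.016 and 0.024 m and distance of short_cap_center from where it was at the start of the episode below 0.02 m and linear speed of each of wingnut, spacer, toroid, tall_cap, heatsink below 0.02 m/s and angular speed of each of wingnut, spacer, toroid, tall_cap, heatsink below 0.3 rad/s); the robot touches nothing.
It fails at once if the short capacitor is knocked over or moved more than 20 mm (distance of short_cap_center from where it was at the start of the episode above 0.02 m or angle between short_cap_center's own z axis and vertical above 0.3 rad).
It also fails if it takes over 144 s, if anything falls off the work surface, if the arm or the gripper's body presses on something with over 40 N, if the wrist force passes 120 N, or if a joint passes its speed limit or range.

### The arm

A 7-joint arm with a two-finger parallel gripper is mounted at the origin on the work surface. World frame = base frame: x ahead of the robot, y to its left, z up, the work surface at z = 0. Lengths are in m, angles in rad, forces in N, time in s.
With the tool pointing down it reaches from about 0.35 to 0.9 m from the base axis. Payload 7.2 kg.
Tool frame: the origin (TCP) lies at the very end of the fingers, on their centre line; the grasp point (between the pads) lies ctrl.tcp_to_grasp behind it (ctrl.tcp_to_grasp is the distance from the TCP to the grasp point, in m); z points along the fingers, y is the line along which they close (so a half turn about z gives the same grasp; the last joint's range is limited). The gripper opens to 85 mm and grips with 20 to 120 N. Pads are 22 mm wide; open, the fingers measure 114 mm over their backs; the gripper's body (76 mm by 85 mm) begins 54 mm behind the grasp point. The pads swing forward as they close: fully open they stand 13 mm farther back than shut.
Start: joints at [-0.068, 0.411, -0.013, 1.596, 0.006, 1.134, -0.082], TCP at [0.625, -0, 0.231] pointing down, gripper open.
Joint ranges: [-2.95, 2.95], [-0.29, 1.99], [-1.47, 1.44], [0.14, 2.54], [-1.03, 4.17], [0.13, 1.85], [-2.86, 2.86]. Speed limits (rad/s): [2.39, 2.39, 3.01, 3.01, 3.14, 3.14, 3.14].

### API

Orientations are given as a 3x3 rotation matrix whose columns are the frame's x, y, z axes.
In Python, from station import ctrl gives the robot as it stands.
- The arm moves only by the tool step_arm, never from a script. Its argument "series" is a list of rows, each a list of 4 numbers: the shift along the tool's x, y, z in mm, then the turn about the tool's z in degrees. A call has 1 to 12 rows; each row shifts and turns the commanded pose from where the row before left it, along the tool's axes as they then stand; what a row does not reach is not made up. A row lasts 1/10 s, in which the tool goes at most 50 mm and 8.59 degrees, less where a joint would pass 70% of its speed; a pose out of reach is approached as far as the arm can. A call with a gripper value outside its range is refused whole. "fingers" is the closure, from 0 (fully open) to 1 (shut), set as the call begins (left out, the last holds). The fingers move at their own pace and stop on an object; the grip force is fixed at half the most. Time passes only in rows, so rows that do not move let the fingers close. It gives the time, the measured TCP pose, the force, the opening and the grip force at its end, in the units of the state.
- ctrl.get_obs(): the state, without advancing time (a new reading comes with each control period).
- ctrl.get_image(name): name is "scene" or "side" or "wrist"; returns a dict with "frame" (420x560x3 uint8, red, green, blue), "depth" (420x560 float32, m along the optical axis (not along the pixel's ray), 0 where there is no reading), "mtx" (3x3 intrinsics, pixels), "k1" (the pictures are not rectified: a ray, as slopes to the right and down, at radius r is drawn at 1 + k1 r^2 times it, then the intrinsics apply), "R" (3x3) and "t" (3): a world point X has camera coordinates R X + t. Camera axes: x right, y down, z forward; pixel columns grow to the right and rows downward; lengths in m; the calibration is good to about 2 mm. A picture is of the moment at which its call begins.
- ctrl.sign_off(): hands the job in; it is judged then, once.
Trained networks look in the newest picture that a camera, given by its name, has taken for a name from the list of things; names that differ only in an ending like _2 or _b are one class to them, and where a whole thing is asked for, a point or a joint stands for the part that bears it (a point fixed in the world has none). Each returns a list of dicts, best first, with "conf" (0 to 1); they miss things now and then, are a little off and sometimes report something else, mostly with a low value. They report only what shows in the picture. A call takes as long as a camera call. They do not tell look-alikes from the thing itself.
- ctrl.boxes_of(camera, thing): "centre" ([row, column] in pixels, amid what is visible of it).
- ctrl.mark_of(camera, thing): "centre" ([row, column] in pixels: a listed point, or the origin of a listed thing).
The state is a dict: "time": time; "joint_positions": joint angles; "qvel": joint speeds; "tau": joint torques, N m; "ee_pos": TCP position; "tcp_rot": TCP orientation; "ft_force": force on the tool from outside, world axes, zero at the start; "wrist_torque": the same for the moment, N m; "opening": finger opening in m; "gripper_force": force on a finger pad.
Only numpy, scipy, OpenCV 4.12 (cv2) and the standard library are available. Lean on these libraries where they do the work, as an engineer would, in place of code of your own. Each camera call takes 0.05 s, during which the arm holds its last target. There are 200 camera calls.

## Working session

There is one attempt and no reset: what is moved stays moved. The work goes in short steps, Python scripts to look and compute and a tool call to move; the robot and the scene stay as the last step left them, time stands still between calls to the robot, and variables do not carry over. Pictures are saved under pics/ and viewed, at most 14 in all, crops included, and the job is handed in when it is done.

Besides the shell and the picture viewer there is one more tool, called after ">>>" as name([rows], argument=value, ...), one row to a line, values as JSON. step_arm: Moves the arm, as the interface text tells. Its arguments: {"type":"object","properties":{"series":{"type":"array"},"fingers":{"type":"number"}},"required":["series"]}

```bash
mkdir -p pics
cat > h.py <<'E'
import numpy as np, cv2
from station import ctrl
def und(im,r,c):
    K=im["mtx"];k=im["k1"]
    d=np.array([(c-K[0,2])/K[0,0],(r-K[1,2])/K[1,1]]);s=d.copy()
    for _ in range(20): s=d/(1+k*(s@s))
    return np.array([s[0],s[1],1.])
def atz(im,r,c,z):
    "world point of pixel on plane z"
    R=im["R"];t=im["t"];o=-R.T@t;v=R.T@und(im,r,c)
    return o+v*(z-o[2])/v[2]
def dep(im,r,c):
    d=im["depth"][int(round(r)),int(round(c))]
    return im["R"].T@(und(im,r,c)*d-im["t"])
def proj(im,X):
    p=im["R"]@np.asarray(X)+im["t"];s=p[:2]/p[2];s=s*(1+im["k1"]*(s@s));K=im["mtx"]
    return np.array([K[1,1]*s[1]+K[1,2],K[0,0]*s[0]+K[0,2]])
def cloud(im):
    h,w=im["depth"].shape;K=im["mtx"]
    cc,rr=np.meshgrid(np.arange(w),np.arange(h))
    d=np.stack([(cc-K[0,2])/K[0,0],(rr-K[1,2])/K[1,1]],-1);s=d.copy()
    for _ in range(20): s=d/(1+im["k1"]*(s**2).sum(-1,keepdims=True))
    P=np.concatenate([s,np.ones((h,w,1))],-1)*im["depth"][...,None]
    P=(P-im["t"])@im["R"]
    P[im["depth"]==0]=np.nan
    return P
def save(im,n,crop=None,f=1):
    a=im["frame"][...,::-1]
    if crop: a=a[crop[0]:crop[1],crop[2]:crop[3]]
    cv2.imwrite("pics/"+n,cv2.resize(a,None,fx=f,fy=f,interpolation=cv2.INTER_CUBIC))
E
python3 - <<'E'
from h import *
np.set_printoptions(precision=4,suppress=True)
Z=dict(tray2=0,tray3=0,chassis=0,wingnut_center=.058,spacer_center=.044,toroid_center=.025,tall_cap_center=.026,heatsink_center=.016,short_cap_center=.015)
for cam in ("scene","side"):
    im=ctrl.get_image(cam);save(im,cam+"0.png",f=1.4)
    for n,z in Z.items():
        for m in ctrl.mark_of(cam,n)[:3]:
            print(cam,n,np.round(m["conf"],2),np.round(m["centre"]),atz(im,*m["centre"],z)[:2])
print(ctrl.tcp_to_grasp,ctrl.get_obs()["tcp_rot"])
E
```

```text
scene tray2 0.8 [227. 440.] [0.5159 0.3413]
scene tray2 0.63 [266. 166.] [ 0.5168 -0.31  ]
scene tray2 0.56 [174. 189.] [ 0.2385 -0.2502]
scene tray3 0.8 [227. 440.] [0.5159 0.3413]
scene tray3 0.63 [266. 166.] [ 0.5168 -0.31  ]
scene tray3 0.56 [174. 189.] [ 0.2385 -0.2502]
scene chassis 0.69 [271. 312.] [0.586  0.0152]
scene chassis 0.58 [270. 388.] [0.6118 0.1859]
scene wingnut_center 0.49 [256. 315.] [0.5853 0.0221]
scene spacer_center 0.48 [257. 313.] [0.5773 0.0179]
scene toroid_center 0.88 [263. 312.] [0.5818 0.0149]
scene tall_cap_center 0.59 [254. 230.] [ 0.5287 -0.1611]
scene heatsink_center 0.96 [266. 388.] [0.6125 0.1814]
scene short_cap_center 0.69 [220. 225.] [ 0.4196 -0.1671]
side tray2 0.97 [323. 135.] [0.5126 0.3382]
side tray2 0.87 [205. 421.] [ 0.222  -0.2381]
side tray2 0.75 [244. 316.] [ 0.3518 -0.0049]
side tray3 0.97 [323. 135.] [0.5126 0.3382]
side tray3 0.87 [205. 421.] [ 0.222  -0.2381]
side tray3 0.75 [244. 316.] [ 0.3518 -0.0049]
side chassis 0.63 [202. 221.] [0.5844 0.0179]
side wingnut_center 0.66 [185. 218.] [0.5814 0.0235]
side spacer_center 0.53 [189. 219.] [0.5831 0.0211]
side toroid_center 0.91 [193. 219.] [0.5887 0.0157]
side tall_cap_center 0.84 [162. 288.] [ 0.5273 -0.159 ]
side heatsink_center 0.91 [234. 157.] [0.6179 0.1752]
side short_cap_center 0.45 [178. 327.] [ 0.431  -0.1757]
0.0187 [[-0.  1.  0.]
 [ 1.  0. -0.]
 [-0.  0. -1.]]
```

View pics/scene0.png

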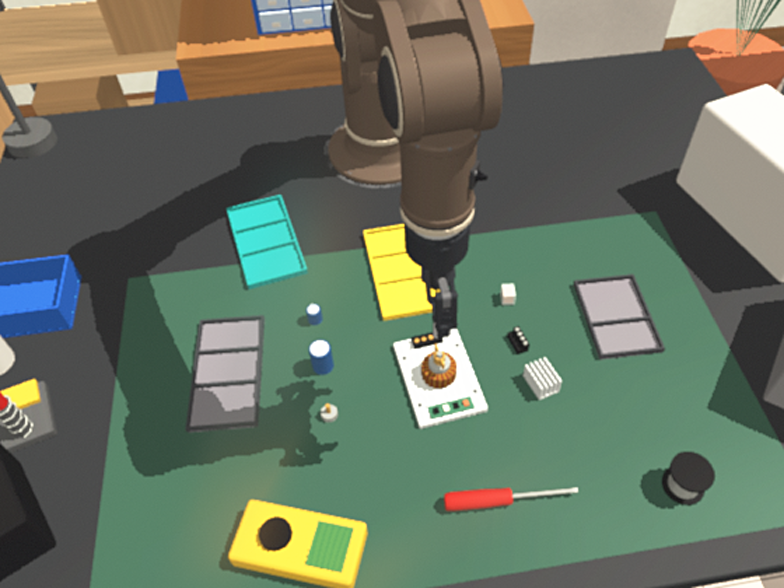

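View pics/side0.png

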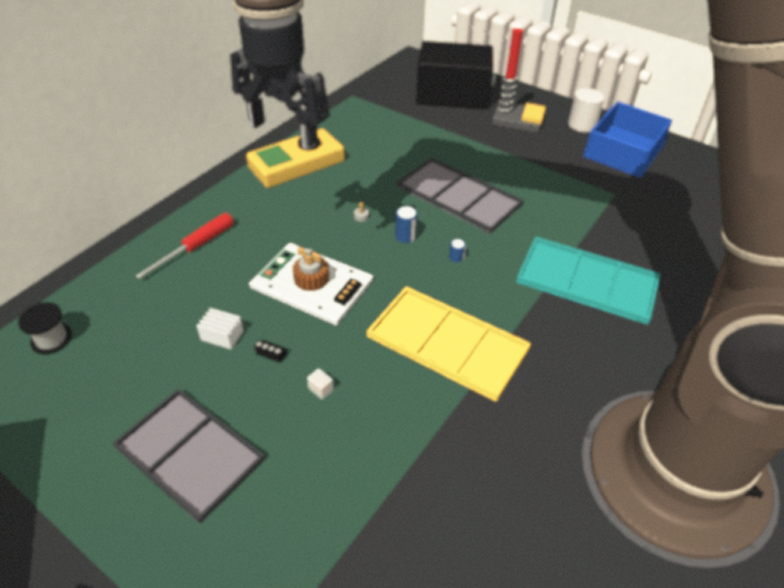

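Scene (1.4× px): the stack is at (440,365) on the chassis and the heat sink at (542,378). The tall blue can is at (320,357), clearly larger than the short one at (313,314). The grey three-pocket tray is at (227,372), next to turquoise and yellow look-alikes at (265,240) and (400,270), which I'll leave alone. The grey two-pocket tray is at (617,316). The wide and small pockets are at the far (+x) ends.

```bash
cat > tr.py <<'E'
from h import *
np.set_printoptions(precision=4,suppress=True)
def floors(im,center,hw=.14):
    # pale floor areas near a world centre, rectified top view at z=4mm, 1 mm/px
    n=int(hw*2000);mx=np.zeros((n,n),np.float32);my=mx.copy()
    X,Y=np.meshgrid(np.arange(n),np.arange(n),indexing='ij')
    P=np.stack([center[0]-hw+X/1000,center[1]-hw+Y/1000,np.full(X.shape,.004)],-1)
    p=P@im["R"].T+im["t"];s=p[...,:2]/p[...,2:];s=s*(1+im["k1"]*(s**2).sum(-1,keepdims=True));K=im["mtx"]
    top=cv2.remap(im["frame"],(K[0,0]*s[...,0]+K[0,2]).astype(np.float32),(K[1,1]*s[...,1]+K[1,2]).astype(np.float32),cv2.INTER_LINEAR)
    hsv=cv2.cvtColor(top,cv2.COLOR_RGB2HSV)
    m=((hsv[...,1]<60)&(hsv[...,2]>85)).astype(np.uint8)
    out=[]
    for c in cv2.findContours(m,cv2.RETR_EXTERNAL,cv2.CHAIN_APPROX_NONE)[0]:
        if cv2.contourArea(c)<2500: continue
        (y,x),wh,a=cv2.minAreaRect(c)
        out.append((np.array([center[0]-hw+x/1000,center[1]-hw+y/1000]),np.round(wh),round(a,1)))
    return top,out
E
python3 - <<'E'
from tr import *
for cam in ("scene","side"):
    im=ctrl.get_image(cam)
    for n,c in (("tray3",(.517,-.31)),("tray2",(.515,.34))):
        t,o=floors(im,c);print(cam,n);[print(*k) for k in o]
im=ctrl.get_image("wrist");save(im,"w0.png",f=1.4)
o=ctrl.get_obs();print(o["time"],-im["R"].T@im["t"],im["R"][2])
for n,z in dict(wingnut_center=.058,spacer_center=.044,toroid_center=.025,tall_cap_center=.026,heatsink_center=.016).items():
    for m in ctrl.mark_of("wrist",n)[:2]: print(n,round(m["conf"],2),np.round(m["centre"]),atz(im,*m["centre"],z)[:2])
E
```

```text
scene tray3
[ 0.529  -0.2895] [254. 169.] 90.0
scene tray2
[0.5116 0.3446] [112. 172.] 1.8
side tray3
[ 0.5124 -0.3233] [103. 196.] 4.2
side tray2
[0.5605 0.3354] [102.  59.] 2.0
[0.4811 0.3382] [101.  90.] 1.9
1.15 [0.6251 0.0747 0.3728] [-0.0004 -0.2904 -0.9569]
wingnut_center 0.87 [165. 238.] [0.5858 0.0161]
spacer_center 0.76 [162. 235.] [0.5815 0.0164]
spacer_center 0.51 [153. 245.] [0.5912 0.0251]
toroid_center 0.84 [158. 238.] [0.5825 0.0173]
tall_cap_center 0.78 [314. 195.] [ 0.5272 -0.1608]
heatsink_center 0.45 [162. 237.] [0.5801 0.011 ]
```

View pics/w0.png

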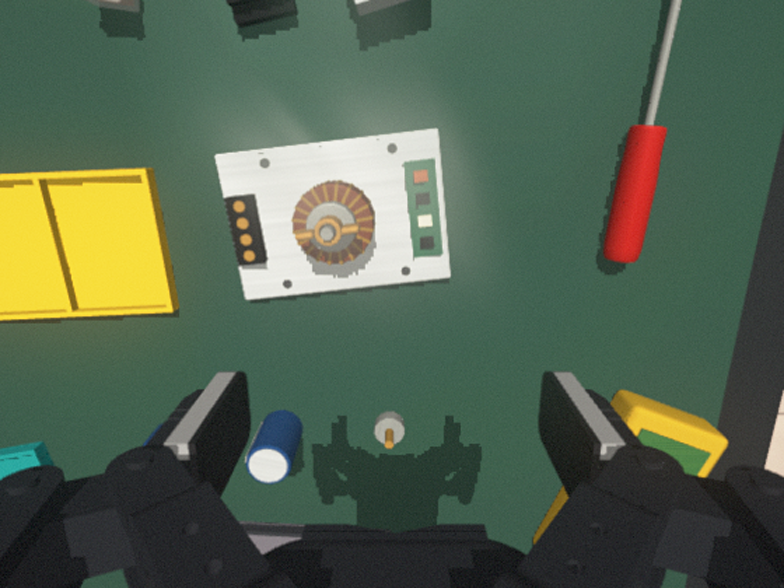

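>>> step_arm([
  [0, 0, 0, 8.5],
  [0, 0, 0, 8.5],
  [0, 0, 0, 8.5],
  [0, 0, 0, 8.5],
  [0, 0, 0, 8.5],
  [0, 0, 0, 8.5],
  [0, 0, 0, 8.5],
  [0, 0, 0, 8.5],
  [0, 0, 0, 8.5],
  [0, 0, 0, 8.5],
  [0, 0, 0, 5],
  [0, 0, 0, 0],
])

```text
time: 2.6
ee_pos: [0.625, 0.0002, 0.2312]
tcp_rot: [[1.0, -0.001, -0.0], [-0.001, -1.0, -0.0], [-0.0, 0.0, -1.0]]
ft_force: [0.6, 0.5, -0.2]
opening: 0.0852
gripper_force: 0.0
```

>>> step_arm([
  [-20, -8, 20],
  [-19, -8, 20, 0],
  [0, 0, 20, 0],
  [0, 0, 0, 0],
  [0, 0, 0, 0],
])

```text
schema error: expected 4 numbers
```

>>> step_arm([
  [-20, -8, 20, 0],
  [-19, -8, 20, 0],
  [0, 0, 20, 0],
  [0, 0, 0, 0],
  [0, 0, 0, 0],
])

```text
time: 3.1
ee_pos: [0.5864, 0.0158, 0.1717]
tcp_rot: [[1.0, 0.001, 0.0], [0.001, -1.0, -0.0], [0.0, 0.0, -1.0]]
ft_force: [0.5, -0.3, -0.0]
opening: 0.0852
gripper_force: 0.0
```

Run:
```python
from tr import *
im=ctrl.get_image("wrist");save(im,"w1.png",f=1.4)
for n,z in dict(wingnut_center=.058,spacer_center=.044,toroid_center=.025,tray3=0).items():
    for m in ctrl.mark_of("wrist",n)[:2]: print(n,round(m["conf"],2),np.round(m["centre"]),atz(im,*m["centre"],z)[:2])
P=cloud(im)
m=(abs(P[...,0]-.586)<.05)&(abs(P[...,1]-.016)<.05)
for lo,hi in ((.045,.054),(.0545,.075),(.0665,.075),(.03,.042)):
    q=P[m&(P[...,2]>lo)&(P[...,2]<hi)]
    if len(q)>5:
        r=cv2.minAreaRect((q[:,:2]*1000).astype(np.float32)); print(lo,hi,len(q),r)
print(ctrl.get_obs()["joint_positions"])
```

```text
wingnut_center 0.76 [206. 283.] [0.5819 0.0152]
spacer_center 0.67 [199. 282.] [0.5827 0.0165]
toroid_center 0.86 [194. 280.] [0.582  0.0175]
tray3 0.2 [203. 285.] [0.5663 0.0132]
0.045 0.054 776 ((582.994140625, 16.565685272216797), (32.353336334228516, 32.41609191894531), 0.922588586807251)
0.0545 0.075 689 ((583.1236572265625, 16.647993087768555), (17.387086868286133, 38.267791748046875), 77.0272445678711)
0.0665 0.075 303 ((582.823486328125, 16.80669593811035), (40.55470275878906, 7.392984867095947), 3.1035990715026855)
0.03 0.042 2108 ((582.6630859375, 16.6102294921875), (55.899349212646484, 55.68849182128906), 1.5059514045715332)
[-0.3311  0.4087  0.2935  1.7761 -0.1393  0.9754 -1.553 ]
```

View pics/w1.png

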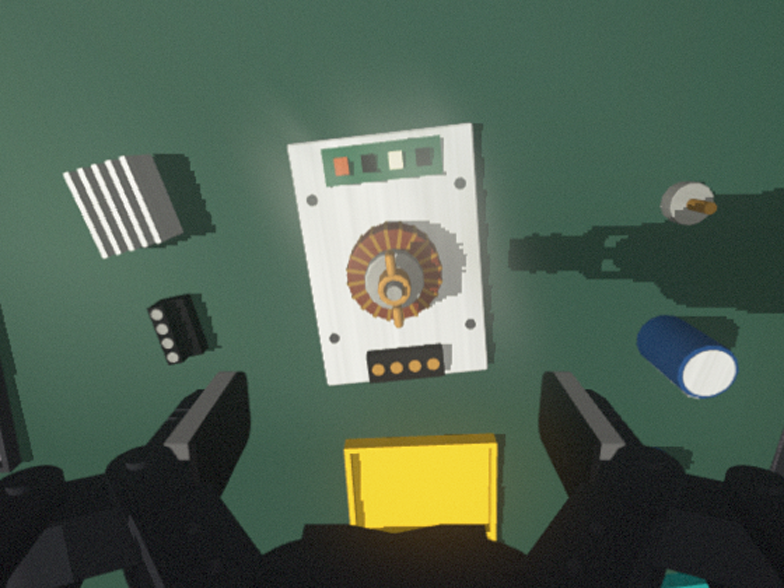

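The picture shows the stack at (395,275), with the wings close to world x at about +5°. Depth puts the stack axis at (0.583, 0.0166).

>>> step_arm([
  [-3.4, -0.8, 0, -5],
  [0, 0, 30, 0],
  [0, 0, 30, 0],
  [0, 0, 30, 0],
  [0, 0, 17, 0],
  [0, 0, 9, 0],
  [0, 0, 0, 0],
  [0, 0, 0, 0],
], fingers=0.4)

```text
time: 4.15
ee_pos: [0.5834, 0.0167, 0.0562]
tcp_rot: [[0.996, 0.087, 0.001], [0.087, -0.996, 0.0], [0.001, 0.0, -1.0]]
ft_force: [0.7, -0.2, 0.4]
opening: 0.0512
gripper_force: 0.0
```

>>> step_arm([
  [0, 0, 0, 0],
  [0, 0, 0, 0],
  [0, 0, 0, 0],
  [0, 0, 0, 0],
  [0, 0, 0, 0],
  [0, 0, 0, 0],
  [0, 0, 0, 0],
  [0, 0, 0, 0],
], fingers=1)

```text
time: 4.95
ee_pos: [0.5832, 0.0169, 0.0564]
tcp_rot: [[0.996, 0.087, 0.002], [0.087, -0.996, 0.0], [0.002, -0.0, -1.0]]
ft_force: [-1.0, 0.4, 5.7]
opening: 0.0146
gripper_force: 58.5
```

Run:
```python
from tr import *
o=ctrl.get_obs();print(o["ee_pos"],o["opening"],o["gripper_force"],o["ft_force"])
```

```text
[0.5832 0.0169 0.0564] 0.01455199432116401 58.499208725988865 [-0.9877  0.3696  5.7328]
```

>>> step_arm([
  [0, 0, -10, 0],
  [0, 0, -20, 0],
  [0, 0, -30, 0],
  [0, 0, -40, 0],
  [0, 0, -30, 0],
  [0, 0, 0, 0],
  [0, 0, 0, 0],
])

```text
time: 5.65
ee_pos: [0.5829, 0.0169, 0.1866]
tcp_rot: [[0.996, 0.087, 0.002], [0.087, -0.996, 0.001], [0.002, -0.0, -1.0]]
ft_force: [-0.4, 0.8, -1.2]
opening: 0.0146
gripper_force: 58.9
```

Run:
```python
from tr import *
im=ctrl.get_image("wrist");save(im,"w2.png",f=1.4)
o=ctrl.get_obs();print(o["ee_pos"],o["opening"],o["gripper_force"],o["ft_force"])
```

```text
[0.5822 0.0169 0.1854] 0.014616425974245744 58.89169413596392 [-0.5864  0.2648 -0.7263]
```

View pics/w2.png

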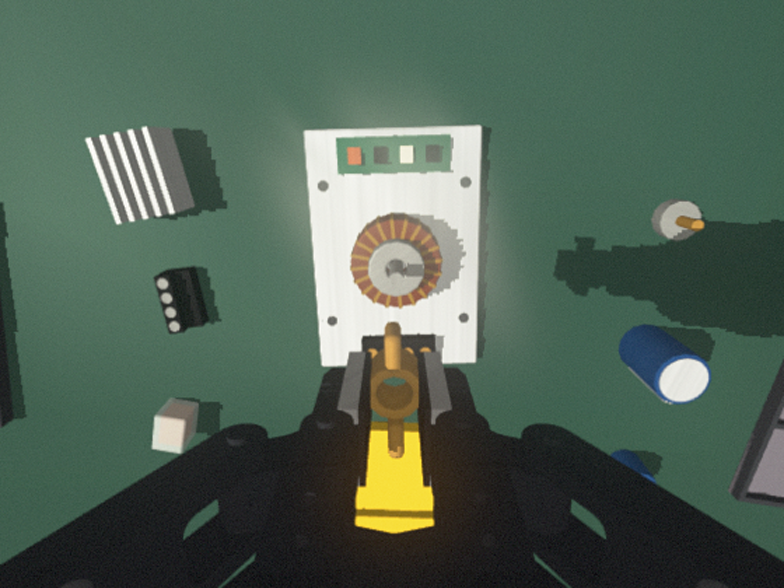

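The nut is held upright at (393,385), hub between the pads. Next stop is above the grey tray.

>>> step_arm([
  [0, 0, 0, 8],
  [-8.4, 36.8, 0, 0],
  [-8.4, 36.8, 0, 0],
  [-8.4, 36.8, 0, 0],
  [-8.4, 36.8, 0, 0],
  [-8.4, 36.8, 0, 0],
  [-8.4, 36.8, 0, 0],
  [-8.4, 36.8, 0, 0],
  [-8.4, 36.8, 0, 0],
  [-8.4, 36.8, 0, 0],
  [0, 0, 0, 0],
  [0, 0, 0, 0],
])

```text
time: 6.9
ee_pos: [0.4886, -0.3104, 0.184]
tcp_rot: [[0.998, -0.055, -0.002], [-0.055, -0.999, 0.001], [-0.002, -0.001, -1.0]]
ft_force: [1.5, 0.7, -0.8]
opening: 0.0145
gripper_force: 58.9
```

Run:
```python
from tr import *
im=ctrl.get_image("wrist");save(im,"w3.png",f=1.4)
o=ctrl.get_obs();print(o["ee_pos"],o["tcp_rot"][:,0],o["joint_positions"])
t,f=floors(im,(.517,-.315),.15);[print(*k) for k in f]
for m in ctrl.mark_of("wrist","tray3")[:2]: print(round(m["conf"],2),np.round(m["centre"]),atz(im,*m["centre"],0)[:2])
P=cloud(im);r=(abs(P[...,0]-.52)<.15)&(abs(P[...,1]+.315)<.09)&(P[...,2]>.008)&(P[...,2]<.016)
print(cv2.minAreaRect((P[r][:,:2]*1000).astype(np.float32)),r.sum())
```

```text
[ 0.4894 -0.3091  0.1841] [ 0.9986 -0.0525 -0.0019] [ 0.1665  0.3945  0.413   1.7863 -0.1844  1.0011 -0.9718]
[ 0.4994 -0.3182] [265. 129.] 89.6
0.65 [324.   0.] [ 0.348  -0.0047]
0.61 [148. 292.] [ 0.517  -0.3208]
((514.7427978515625, -319.0423583984375), (108.69580078125, 208.77845764160156), 85.5774917602539) 4402
```

View pics/w3.png

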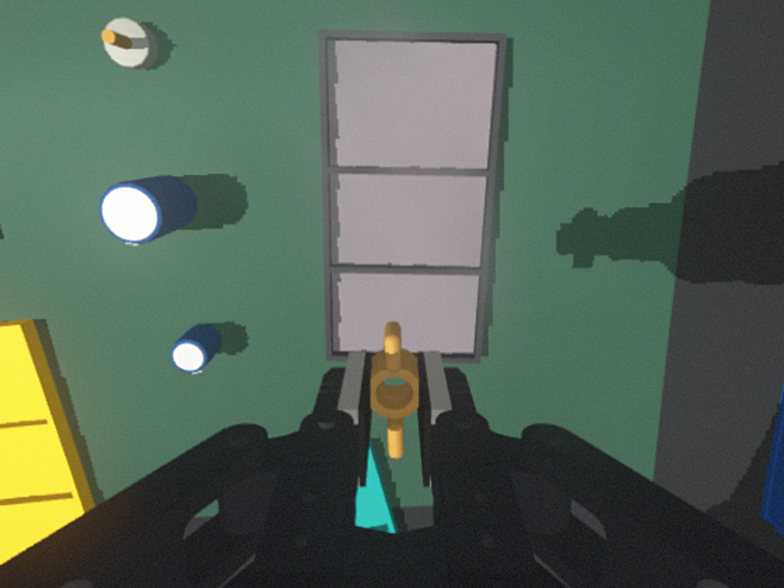

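The grey tray (its dividers split it 60/60/72, wide pocket far) is at (0.515, −0.319), yaw −4.4°. The nut goes into the nearest pocket.

>>> step_arm([
  [-22.1, 3.4, 0, 1.4],
  [-22.1, 3.4, 0, 0],
  [0, 0, 40, 0],
  [0, 0, 40, 0],
  [0, 0, 40, 0],
  [0, 0, 30, 0],
  [0, 0, 15, 0],
  [0, 0, 0, 0],
  [0, 0, 0, 0],
  [0, 0, 0, 0],
])

```text
time: 8.0
ee_pos: [0.4464, -0.3144, 0.0219]
tcp_rot: [[0.997, -0.076, 0.002], [-0.076, -0.997, -0.001], [0.002, 0.001, -1.0]]
ft_force: [0.6, -0.4, -0.1]
opening: 0.0147
gripper_force: 58.9
```

>>> step_arm([
  [0, 0, 6, 0],
  [0, 0, 4, 0],
  [0, 0, 0, 0],
  [0, 0, 0, 0],
  [0, 0, 0, 0],
])

```text
time: 8.5
ee_pos: [0.4456, -0.3141, 0.0105]
tcp_rot: [[0.997, -0.077, 0.001], [-0.077, -0.997, -0.0], [0.001, 0.0, -1.0]]
ft_force: [1.3, -0.4, 1.8]
opening: 0.0144
gripper_force: 59.1
```

>>> step_arm([
  [0, 0, 0, 0],
  [0, 0, 0, 0],
  [0, 0, 0, 0],
  [0, 0, 0, 0],
  [0, 0, -15, 0],
  [0, 0, -40, 0],
  [0, 0, -40, 0],
  [0, 0, -40, 0],
  [0, 0, -20, 0],
  [0, 0, 0, 0],
  [0, 0, 0, 0],
], fingers=0.45)

```text
time: 9.6
ee_pos: [0.4453, -0.3138, 0.1661]
tcp_rot: [[0.997, -0.077, 0.001], [-0.077, -0.997, -0.0], [0.001, 0.0, -1.0]]
ft_force: [-0.2, 0.6, -0.4]
opening: 0.047
gripper_force: 0.0
```

Run:
```python
from tr import *
im=ctrl.get_image("wrist")
for m in ctrl.mark_of("wrist","wingnut_center")[:2]: print(round(m["conf"],2),np.round(m["centre"]),atz(im,*m["centre"],.012)[:2])
P=cloud(im);q=P[(abs(P[...,0]-.445)<.028)&(abs(P[...,1]+.314)<.045)&(P[...,2]>.013)&(P[...,2]<.05)]
print(len(q),cv2.minAreaRect((q[:,:2]*1000).astype(np.float32)),np.percentile(q[:,2],[5,50,95,100]))
o=ctrl.get_obs();print(o["ee_pos"],o["tcp_rot"][:,0])
d=np.array([.583,.0166,.19])-o["ee_pos"];print((o["tcp_rot"].T@d)*1000)
```

```text
0.79 [187. 281.] [ 0.4452 -0.3126]
407 ((444.82379150390625, -313.2215881347656), (38.53462600708008, 17.456275939941406), 18.011445999145508) [0.0149 0.0193 0.0233 0.0245]
[ 0.4446 -0.3134  0.1646] [ 0.9971 -0.0767 -0.0014]
[ 112.6269 -339.6887  -25.3136]
```

>>> step_arm([
  [11.3, -34, -2.5, 0],
  [11.3, -34, -2.5, 0],
  [11.3, -34, -2.5, 0],
  [11.3, -34, -2.5, 0],
  [11.3, -34, -2.5, 0],
  [11.3, -34, -2.5, 0],
  [11.3, -34, -2.5, 0],
  [11.3, -34, -2.5, 0],
  [11.3, -34, -2.5, 0],
  [11.3, -34, -2.5, 0],
  [0, 0, 0, 0],
  [0, 0, 0, 0],
])

```text
time: 10.9
ee_pos: [0.5833, 0.017, 0.1888]
tcp_rot: [[0.997, -0.075, -0.003], [-0.075, -0.997, -0.001], [-0.003, 0.001, -1.0]]
ft_force: [-0.2, -1.3, -0.1]
opening: 0.0473
gripper_force: 0.0
```

```bash
cat > st.py <<'E'
from tr import *
im=ctrl.get_image("wrist");P=cloud(im)
m=(abs(P[...,0]-.583)<.045)&(abs(P[...,1]-.0166)<.045)
for lo,hi in ((.045,.054),(.03,.042)):
    q=P[m&(P[...,2]>lo)&(P[...,2]<hi)]
    if len(q)>50: print(lo,len(q),cv2.minAreaRect((q[:,:2]*1000).astype(np.float32)))
o=ctrl.get_obs();print(o["ee_pos"],o["tcp_rot"][:,0])
print((o["tcp_rot"].T@(np.array([.583,.0166,.042])-o["ee_pos"]))*1000)
E
python3 st.py
```

```text
0.045 1068 ((582.697998046875, 16.790145874023438), (32.45440673828125, 33.223506927490234), 84.8487319946289)
0.03 1982 ((582.3812866210938, 16.821151733398438), (55.78580093383789, 56.30021667480469), 56.37112808227539)
[0.5832 0.0157 0.1891] [ 0.997  -0.0769 -0.0023]
[  0.0844  -1.1007 147.0788]
```

>>> step_arm([
  [0, -1, 40, 0],
  [0, 0, 40, 0],
  [0, 0, 35, 0],
  [0, 0, 20, 0],
  [0, 0, 10, 0],
  [0, 0, 0, 0],
  [0, 0, 0, 0],
  [0, 0, 0, 0],
])

```text
time: 11.75
ee_pos: [0.585, 0.0171, 0.0467]
tcp_rot: [[0.997, -0.077, 0.002], [-0.077, -0.997, 0.0], [0.002, -0.0, -1.0]]
ft_force: [-0.2, 0.5, 0.7]
opening: 0.0471
gripper_force: 0.0
```

>>> step_arm([
  [0, 0, 0, 0],
  [0, 0, 0, 0],
  [0, 0, 0, 0],
  [0, 0, 0, 0],
  [0, 0, 0, 0],
  [0, 0, 0, 0],
], fingers=1)

```text
time: 12.35
ee_pos: [0.5849, 0.0174, 0.0469]
tcp_rot: [[0.997, -0.077, 0.002], [-0.077, -0.997, 0.0], [0.002, -0.001, -1.0]]
ft_force: [-2.5, -0.4, 8.1]
opening: 0.0295
gripper_force: 58.6
```

>>> step_arm([
  [0, 0, 0, 0],
  [0, 0, 0, 0],
  [0, 0, 0, 0],
  [-1.5, 0, 3, 0],
  [0, 0, 2, 0],
  [0, 0, 0, 0],
  [0, 0, 0, 0],
  [0, 0, 0, 0],
], fingers=0.45)

```text
time: 13.15
ee_pos: [0.5826, 0.0175, 0.0403]
tcp_rot: [[0.997, -0.077, -0.0], [-0.077, -0.997, -0.0], [-0.0, 0.0, -1.0]]
ft_force: [0.3, 0.3, -0.3]
opening: 0.0468
gripper_force: 0.0
```

>>> step_arm([
  [0, 0, 0, 0],
  [0, 0, 0, 0],
  [0, 0, 0, 0],
  [0, 0, 0, 0],
  [0, 0, 0, 0],
  [0, 0, 0, 0],
], fingers=1)

```text
time: 13.75
ee_pos: [0.5827, 0.0175, 0.0407]
tcp_rot: [[0.997, -0.077, 0.0], [-0.077, -0.997, 0.0], [0.0, -0.0, -1.0]]
ft_force: [-1.8, 0.1, 5.8]
opening: 0.0304
gripper_force: 59.6
```

>>> step_arm([
  [0, 0, -10, 0],
  [0, 0, -20, 0],
  [0, 0, -30, 0],
  [0, 0, -40, 0],
  [0, 0, -40, 0],
  [0, 0, 0, 0],
  [0, 0, 0, 0],
])

```text
time: 14.45
ee_pos: [0.583, 0.0176, 0.1816]
tcp_rot: [[0.997, -0.077, 0.002], [-0.077, -0.997, 0.001], [0.002, -0.001, -1.0]]
ft_force: [0.4, 0.7, -0.6]
opening: 0.0303
gripper_force: 59.4
```

Run:
```python
from tr import *
im=ctrl.get_image("wrist");save(im,"w4.png",f=1.4)
o=ctrl.get_obs();print(o["ee_pos"],o["tcp_rot"][:,0],o["opening"])
print((o["tcp_rot"].T@(np.array([.5087,-.3185,.18])-o["ee_pos"]))*1000)
```

```text
[0.5822 0.0176 0.1802] [ 0.9971 -0.0766 -0.0001] 0.03013814425152911
[-47.5537 340.7622   0.1748]
```

View pics/w4.png

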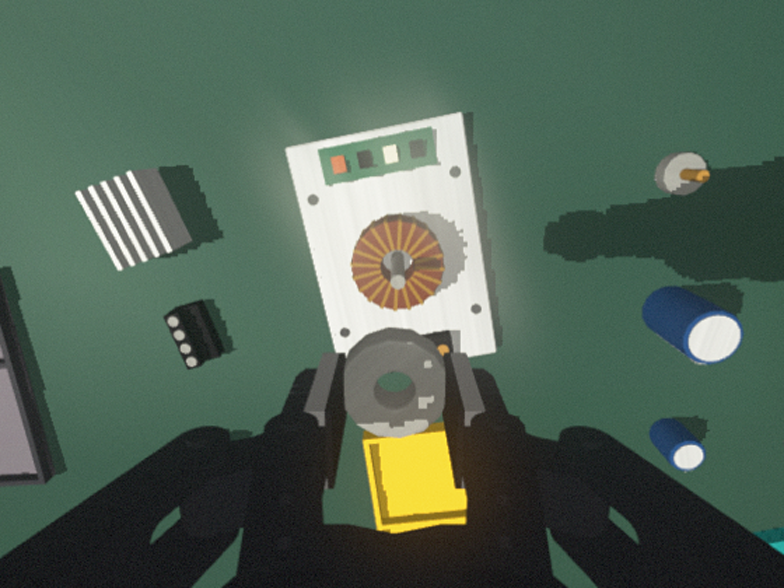

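The spacer is held level at (395,385), and the ring is left on the stud at (397,262). Next: the middle narrow pocket.

>>> step_arm([
  [-4.8, 34, 0, 0],
  [-4.8, 34, 0, 0],
  [-4.8, 34, 0, 0],
  [-4.8, 34, 0, 0],
  [-4.8, 34, 0, 0],
  [-4.8, 34, 0, 0],
  [-4.8, 34, 0, 0],
  [-4.8, 34, 0, 0],
  [-4.8, 34, 0, 0],
  [-4.8, 34, 0, 0],
  [0, 0, 0, 0],
  [0, 0, 0, 0],
])

```text
time: 15.7
ee_pos: [0.5074, -0.3181, 0.1787]
tcp_rot: [[0.997, -0.079, -0.003], [-0.079, -0.997, 0.001], [-0.003, -0.001, -1.0]]
ft_force: [-0.2, 1.1, -0.9]
opening: 0.0308
gripper_force: 59.5
```

>>> step_arm([
  [0, 0, 40, 0],
  [0, 0, 40, 0],
  [0, 0, 40, 0],
  [0, 0, 30, 0],
  [0, 0, 10, 0],
  [0, 0, 0, 0],
  [0, 0, 0, 0],
  [0, 0, 0, 0],
])

```text
time: 16.5
ee_pos: [0.5098, -0.3182, 0.0221]
tcp_rot: [[0.997, -0.076, 0.003], [-0.076, -0.997, -0.001], [0.003, 0.001, -1.0]]
ft_force: [0.1, 0.2, -1.2]
opening: 0.0302
gripper_force: 59.5
```

>>> step_arm([
  [0, 0, 8, 0],
  [0, 0, 5, 0],
  [0, 0, 0, 0],
  [0, 0, 0, 0],
  [0, 0, 0, 0],
])

```text
time: 17.0
ee_pos: [0.5085, -0.3179, 0.0073]
tcp_rot: [[0.997, -0.077, -0.0], [-0.077, -0.997, 0.0], [-0.0, -0.0, -1.0]]
ft_force: [-0.9, 0.5, 0.2]
opening: 0.0307
gripper_force: 59.5
```

Release, rise, check.

>>> step_arm([
  [0, 0, 0, 0],
  [0, 0, 0, 0],
  [0, 0, 0, 0],
  [0, 0, 0, 0],
  [0, 0, -10, 0],
  [0, 0, -30, 0],
  [0, 0, -40, 0],
  [0, 0, -40, 0],
  [0, 0, -50, 0],
  [0, 0, 0, 0],
  [0, 0, 0, 0],
], fingers=0.4)

```text
time: 18.1
ee_pos: [0.5093, -0.3181, 0.1793]
tcp_rot: [[0.997, -0.077, 0.003], [-0.077, -0.997, -0.001], [0.004, 0.001, -1.0]]
ft_force: [0.4, -0.0, -1.2]
opening: 0.0511
gripper_force: 0.0
```

Run:
```python
from tr import *
im=ctrl.get_image("wrist");P=cloud(im)
q=P[(abs(P[...,0]-.5085)<.028)&(abs(P[...,1]+.318)<.045)&(P[...,2]>.0125)&(P[...,2]<.05)]
print(len(q),cv2.minAreaRect((q[:,:2]*1000).astype(np.float32)),np.percentile(q[:,2],[5,50,95,100]))
o=ctrl.get_obs();print(o["ee_pos"],o["tcp_rot"][:,0])
print((o["tcp_rot"].T@(np.array([.583,.0168,.17])-o["ee_pos"]))*1000)
```

```text
927 ((513.290283203125, -332.3594970703125), (32.79659652709961, 64.72116088867188), 16.272432327270508) [0.0135 0.0148 0.0161 0.017 ]
[ 0.5085 -0.3175  0.1777] [ 0.9971 -0.0766  0.0007]
[  48.6386 -339.0579    7.7869]
```

>>> step_arm([
  [4.9, -33.9, 0.5, 0],
  [4.9, -33.9, 0.5, 0],
  [4.9, -33.9, 0.5, 0],
  [4.9, -33.9, 0.5, 0],
  [4.9, -33.9, 0.5, 0],
  [4.9, -33.9, 0.5, 0],
  [4.9, -33.9, 0.5, 0],
  [4.9, -33.9, 0.5, 0],
  [4.9, -33.9, 0.5, 0],
  [4.9, -33.9, 0.5, 0],
  [0, 0, 0, 0],
  [0, 0, 0, 0],
], fingers=0.15)

```text
time: 19.35
ee_pos: [0.5825, 0.0172, 0.1706]
tcp_rot: [[0.997, -0.075, -0.003], [-0.075, -0.997, -0.001], [-0.003, 0.001, -1.0]]
ft_force: [0.7, -0.2, 0.9]
opening: 0.0723
gripper_force: 0.0
```

```bash
python3 st.py
```

```text
0.03 3187 ((582.594482421875, 16.661954879760742), (55.64793014526367, 55.98089599609375), 19.548358917236328)
[0.5825 0.0158 0.171 ] [ 0.997  -0.0767 -0.0025]
[  0.7322  -1.0305 128.9606]
```

>>> step_arm([
  [0, -0.7, 40, 0],
  [0, 0, 40, 0],
  [0, 0, 40, 0],
  [0, 0, 18, 0],
  [0, 0, 9, 0],
  [0, 0, 0, 0],
  [0, 0, 0, 0],
  [0, 0, 0, 0],
])

```text
time: 20.2
ee_pos: [0.5845, 0.0168, 0.0267]
tcp_rot: [[0.997, -0.077, 0.002], [-0.077, -0.997, 0.0], [0.002, -0.0, -1.0]]
ft_force: [-1.1, -0.0, 0.0]
opening: 0.0725
gripper_force: 0.0
```

>>> step_arm([
  [0, 0, 0, 0],
  [0, 0, 0, 0],
  [0, 0, 0, 0],
  [0, 0, 0, 0],
  [0, 0, 0, 0],
  [0, 0, 0, 0],
], fingers=1)

```text
time: 20.8
ee_pos: [0.5844, 0.017, 0.0274]
tcp_rot: [[0.997, -0.077, 0.002], [-0.077, -0.997, 0.0], [0.002, -0.001, -1.0]]
ft_force: [-3.0, -1.5, 12.4]
opening: 0.0533
gripper_force: 60.3
```

>>> step_arm([
  [0, 0, 0, 0],
  [0, 0, 0, 0],
  [0, 0, 0, 0],
  [-1.5, 0, 5, 0],
  [0, 0, 4, 0],
  [0, 0, 0, 0],
  [0, 0, 0, 0],
  [0, 0, 0, 0],
], fingers=0.15)

```text
time: 21.6
ee_pos: [0.5821, 0.0172, 0.0162]
tcp_rot: [[0.997, -0.077, -0.0], [-0.077, -0.997, -0.0], [-0.0, 0.0, -1.0]]
ft_force: [-0.9, -0.1, -0.3]
opening: 0.0726
gripper_force: 0.0
```

>>> step_arm([
  [0, 0, 0, 0],
  [0, 0, 0, 0],
  [0, 0, 0, 0],
  [0, 0, 0, 0],
  [0, 0, 0, 0],
  [0, 0, 0, 0],
], fingers=1)

```text
time: 22.2
ee_pos: [0.5822, 0.0172, 0.0171]
tcp_rot: [[0.997, -0.077, 0.0], [-0.077, -0.997, 0.0], [0.0, -0.0, -1.0]]
ft_force: [-2.7, 0.1, 7.3]
opening: 0.0545
gripper_force: 62.0
```

>>> step_arm([
  [0, 0, -10, 0],
  [0, 0, -20, 0],
  [0, 0, -30, 0],
  [0, 0, -40, 0],
  [0, 0, -40, 0],
  [0, 0, 0, 0],
  [0, 0, 0, 0],
])

```text
time: 22.9
ee_pos: [0.5823, 0.0174, 0.1574]
tcp_rot: [[0.997, -0.077, 0.002], [-0.077, -0.997, 0.001], [0.002, -0.001, -1.0]]
ft_force: [-0.7, 0.2, -2.5]
opening: 0.0539
gripper_force: 63.8
```

Run:
```python
from tr import *
im=ctrl.get_image("wrist");save(im,"w5.png",f=1.4)
o=ctrl.get_obs();print(o["ee_pos"],o["tcp_rot"][:,0],o["opening"])
print((o["tcp_rot"].T@(np.array([.4811,.3382,.17])-o["ee_pos"]))*1000)
```

```text
[0.5814 0.0174 0.156 ] [ 0.9971 -0.0765 -0.0006] 0.054551619288385596
[-124.5743 -312.1818  -13.8556]
```

View pics/w5.png

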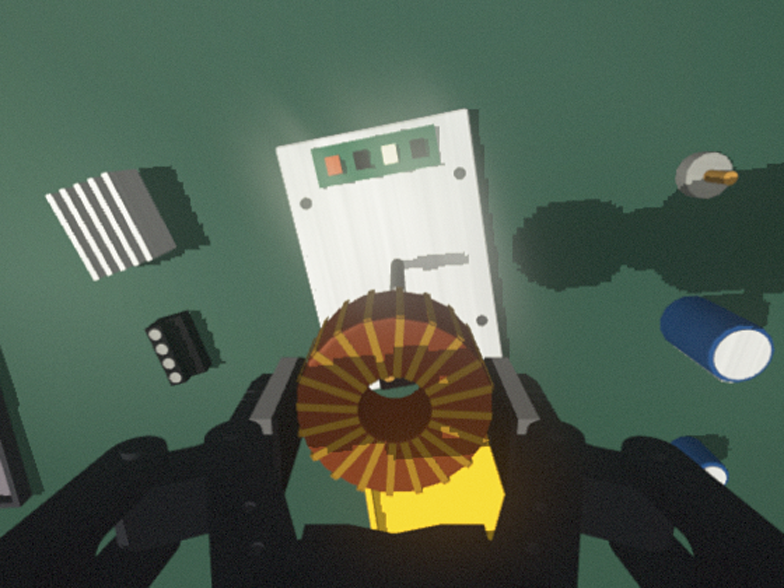

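The ring is held at (395,400) and the stud is bare. Carrying it to the two-pocket tray.

>>> step_arm([
  [-11.3, -28.4, -1.5, 0],
  [-11.3, -28.4, -1.5, 0],
  [-11.3, -28.4, -1.5, 0],
  [-11.3, -28.4, -1.5, 0],
  [-11.3, -28.4, -1.5, 0],
  [-11.3, -28.4, -1.5, 0],
  [-11.3, -28.4, -1.5, 0],
  [-11.3, -28.4, -1.5, 0],
  [-11.3, -28.4, -1.5, 0],
  [-11.3, -28.4, -1.5, 0],
  [-11.3, -28.4, -1.5, 0],
  [0, 0, 0, 0],
])

```text
time: 24.15
ee_pos: [0.4786, 0.3431, 0.1707]
tcp_rot: [[0.998, -0.07, -0.004], [-0.07, -0.998, 0.0], [-0.004, -0.0, -1.0]]
ft_force: [-0.9, -0.2, -1.6]
opening: 0.0543
gripper_force: 63.9
```

Run:
```python
from tr import *
im=ctrl.get_image("wrist");P=cloud(im);ok=np.isfinite(P[...,0])
ims=ctrl.get_image("side");Q=cloud(ims)
for n,c in (("w",P),("side",Q)):
    r=(abs(c[...,0]-.52)<.12)&(abs(c[...,1]-.338)<.09)&(c[...,2]>.008)&(c[...,2]<.015)
    print(n,r.sum(),cv2.minAreaRect((c[r][:,:2]*1000).astype(np.float32)))
t,f=floors(im,(.513,.338),.12);[print(*k) for k in f]
o=ctrl.get_obs();print(o["ee_pos"],o["tcp_rot"][:,0],o["opening"],o["joint_positions"])
```

```text
w 3572 ((513.6897583007812, 339.4607238769531), (108.67571258544922, 162.60157775878906), 88.1137466430664)
side 832 ((512.0449829101562, 338.6652526855469), (109.57530975341797, 164.98643493652344), 88.32483673095703)
[0.5165 0.3453] [189. 138.] 86.4
[0.4808 0.3383 0.1709] [ 0.9972 -0.0748 -0.0023] 0.054528571536311875 [-0.8854  0.4118  0.2518  1.7686 -0.1199  0.9796 -2.2322]
```

>>> step_arm([
  [0.8, -2, 40, 0],
  [0, 0, 40, 0],
  [0, 0, 40, 0],
  [0, 0, 20, 0],
  [0, 0, 8, 0],
  [0, 0, 5, 0],
  [0, 0, 0, 0],
  [0, 0, 0, 0],
  [0, 0, 0, 0],
])

```text
time: 25.15
ee_pos: [0.4837, 0.3407, 0.021]
tcp_rot: [[0.997, -0.077, 0.002], [-0.077, -0.997, 0.001], [0.001, -0.001, -1.0]]
ft_force: [-0.1, 0.2, -2.9]
opening: 0.0545
gripper_force: 64.1
```

>>> step_arm([
  [0, 0, 5, 0],
  [0, 0, 4, 0],
  [0, 0, 0, 0],
  [0, 0, 0, 0],
  [0, 0, 0, 0],
])

```text
time: 25.65
ee_pos: [0.4831, 0.3402, 0.0108]
tcp_rot: [[0.997, -0.077, 0.0], [-0.077, -0.997, -0.0], [0.0, 0.0, -1.0]]
ft_force: [-0.1, -0.2, -1.6]
opening: 0.0547
gripper_force: 64.1
```

>>> step_arm([
  [0, 0, 1.2, 0],
  [0, 0, 0, 0],
  [0, 0, 0, 0],
])

```text
time: 25.95
ee_pos: [0.483, 0.3401, 0.0096]
tcp_rot: [[0.997, -0.077, -0.0], [-0.077, -0.997, -0.0], [-0.0, 0.0, -1.0]]
ft_force: [-0.2, -0.9, -2.1]
opening: 0.0543
gripper_force: 64.1
```

>>> step_arm([
  [0, 0, 0, 0],
  [0, 0, 0, 0],
  [0, 0, 0, 0],
  [0, 0, 0, 0],
  [0, 0, -10, 0],
  [0, 0, -30, 0],
  [0, 0, -40, 0],
  [0, 0, -40, 0],
  [0, 0, -30, 0],
  [0, 0, 0, 0],
  [0, 0, 0, 0],
], fingers=0.25)

```text
time: 27.05
ee_pos: [0.4833, 0.3405, 0.1609]
tcp_rot: [[0.997, -0.077, 0.002], [-0.077, -0.997, 0.002], [0.001, -0.002, -1.0]]
ft_force: [-0.5, -0.7, -2.1]
opening: 0.0638
gripper_force: 0.0
```

Run:
```python
from tr import *
im=ctrl.get_image("wrist");P=cloud(im)
q=P[(abs(P[...,0]-.483)<.04)&(abs(P[...,1]-.34)<.045)&(P[...,2]>.022)&(P[...,2]<.05)]
print(len(q),cv2.minAreaRect((q[:,:2]*1000).astype(np.float32)),np.percentile(q[:,2],[5,50,95,100]))
c,_=cv2.minAreaRect((q[:,:2]*1000).astype(np.float32))[:2]
S=cloud(ctrl.get_image("side"));C=cloud(ctrl.get_image("scene"))
for n,A in (("side",S),("scene",C)):
  for nm,(x,y),lo,hi in (("hs",(.615,.178),.024,.04),("tall",(.528,-.16),.042,.06),("short",(.424,-.17),.022,.036)):
    q=A[(abs(A[...,0]-x)<.045)&(abs(A[...,1]-y)<.045)&(A[...,2]>lo)&(A[...,2]<hi)]
    print(n,nm,len(q),cv2.minAreaRect((q[:,:2]*1000).astype(np.float32)) if len(q)>5 else "")
o=ctrl.get_obs();print(o["ee_pos"],o["tcp_rot"][:,0])
print((o["tcp_rot"].T@(np.array([.615,.178,.17])-o["ee_pos"]))*1000)
```

```text
3269 ((483.56640625, 340.7248229980469), (55.924137115478516, 55.83603286743164), 37.89815139770508) [0.0272 0.029  0.0301 0.0313]
side hs 179 ((606.611328125, 167.4920196533203), (28.518970489501953, 49.81500244140625), 45.159732818603516)
side tall 152 ((527.131591796875, -163.9109344482422), (33.61862564086914, 34.329586029052734), 72.7152328491211)
side short 85 ((429.87255859375, -169.56031799316406), (23.753597259521484, 24.526018142700195), 56.75216293334961)
scene hs 333 ((622.0760498046875, 177.25018310546875), (51.57170867919922, 38.835914611816406), 16.467607498168945)
scene tall 200 ((530.3790893554688, -162.8322296142578), (33.406005859375, 36.036529541015625), 86.00395202636719)
scene short 90 ((433.60882568359375, -168.09971618652344), (24.474681854248047, 26.946208953857422), 70.7485580444336)
[0.4823 0.3398 0.1586] [ 0.9971 -0.0766 -0.0014]
[144.6699 151.1271 -11.4184]
```

Ring lies flat. On to the heat sink.

>>> step_arm([
  [24, 25, -2, 0],
  [24, 25, -2, 0],
  [24, 25, -2, 0],
  [24, 25, -2, 0],
  [24, 25, -2, 0],
  [12, 25, -2, 0],
  [0, 0, 0, 0],
  [0, 0, 0, 0],
], fingers=0.25)

```text
time: 28.0
ee_pos: [0.6027, 0.1797, 0.1703]
tcp_rot: [[0.997, -0.078, -0.002], [-0.078, -0.997, -0.001], [-0.002, 0.001, -1.0]]
ft_force: [-0.1, 2.2, -1.2]
opening: 0.0638
gripper_force: 0.0
```

Run:
```python
from tr import *
im=ctrl.get_image("wrist");save(im,"w6.png",f=1.4);P=cloud(im)
q=P[(abs(P[...,0]-.618)<.05)&(abs(P[...,1]-.177)<.045)&(P[...,2]>.026)&(P[...,2]<.04)]
print(len(q),cv2.minAreaRect((q[:,:2]*1000).astype(np.float32)),np.percentile(q[:,2],[5,50,95,100]))
o=ctrl.get_obs();print(o["ee_pos"],o["tcp_rot"][:,0])
```

```text
1242 ((620.4943237304688, 175.61370849609375), (50.7519416809082, 36.19024658203125), 15.676182746887207) [0.0287 0.0309 0.0321 0.0331]
[0.6024 0.181  0.1705] [ 0.9971 -0.0765 -0.002 ]
```

View pics/w6.png

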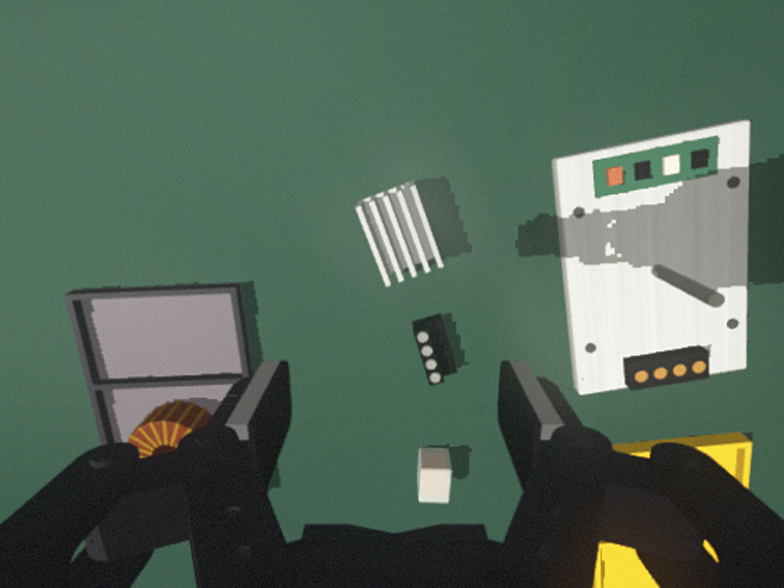

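Heat sink (fins up) at (400,230), centre (0.6205, 0.1756), yaw 15.7°.

>>> step_arm([
  [0, 0, 0, -7],
  [0, 0, 0, -7],
  [0, 0, 0, -6],
  [16, 10, 0, 0],
  [0, 0, 40, 0],
  [0, 0, 40, 0],
  [0, 0, 30, 0],
  [0, 0, 20, 0],
  [0, 0, 10, 0],
  [0, 0, 0, 0],
  [0, 0, 0, 0],
  [0, 0, 0, 0],
])

```text
time: 29.25
ee_pos: [0.6221, 0.1758, 0.0331]
tcp_rot: [[0.963, 0.269, 0.002], [0.269, -0.963, 0.001], [0.002, -0.0, -1.0]]
ft_force: [0.1, -1.1, 0.7]
opening: 0.0644
gripper_force: 0.0
```

>>> step_arm([
  [-1, 0, 10, 0],
  [0, 0, 8, 0],
  [0, 0, 4, 0],
  [0, 0, 0, 0],
  [0, 0, 0, 0],
  [0, 0, 0, 0],
])

```text
time: 29.85
ee_pos: [0.6205, 0.1749, 0.0098]
tcp_rot: [[0.963, 0.269, 0.0], [0.269, -0.963, 0.0], [0.0, 0.0, -1.0]]
ft_force: [-0.2, -0.7, -0.4]
opening: 0.0636
gripper_force: 0.0
```

>>> step_arm([
  [0, 0, 0, 0],
  [0, 0, 0, 0],
  [0, 0, 0, 0],
  [0, 0, 0, 0],
  [0, 0, 0, 0],
  [0, 0, 0, 0],
  [0, 0, 0, 0],
], fingers=1)

```text
time: 30.55
ee_pos: [0.6207, 0.175, 0.0101]
tcp_rot: [[0.963, 0.269, 0.001], [0.269, -0.963, 0.0], [0.001, -0.0, -1.0]]
ft_force: [-0.5, -0.6, 5.5]
opening: 0.0348
gripper_force: 61.3
```

>>> step_arm([
  [0, 0, -10, 0],
  [0, 0, -20, 0],
  [0, 0, -40, 0],
  [0, 0, -40, 0],
  [0, 0, -40, 0],
  [0, 0, -20, 0],
  [0, 0, 0, 7],
  [0, 0, 0, 7],
  [0, 0, 0, 6],
  [0, 0, 0, 0],
  [0, 0, 0, 0],
])

```text
time: 31.65
ee_pos: [0.6199, 0.175, 0.1796]
tcp_rot: [[0.997, -0.073, -0.0], [-0.073, -0.997, -0.0], [-0.0, 0.0, -1.0]]
ft_force: [0.3, 0.2, -0.6]
opening: 0.0349
gripper_force: 60.7
```

Run:
```python
from tr import *
im=ctrl.get_image("wrist");save(im,"w7.png",f=1.4)
o=ctrl.get_obs();print(o["ee_pos"],o["tcp_rot"][:,0],o["opening"])
print((o["tcp_rot"].T@(np.array([.5785,-.3239,.18])-o["ee_pos"]))*1000)
```

```text
[0.62   0.1749 0.1795] [ 0.9973 -0.0737 -0.0004] 0.03511975626974242
[ -4.6339 500.5369  -0.3471]
```

View pics/w7.png

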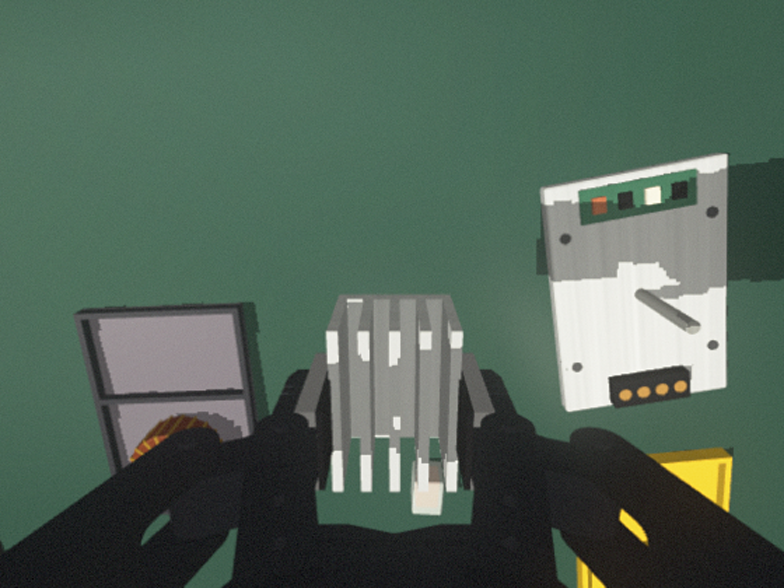

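Held level at (395,395). To the wide pocket.

>>> step_arm([
  [-0.4, 36, 0, 0],
  [-0.4, 36, 0, 0],
  [-0.4, 36, 0, 0],
  [-0.4, 36, 0, 0],
  [-0.4, 36, 0, 0],
  [-0.4, 36, 0, 0],
  [-0.4, 36, 0, 0],
  [-0.4, 36, 0, 0],
  [-0.4, 36, 0, 0],
  [-0.4, 36, 0, 0],
  [-0.4, 36, 0, 0],
  [-0.4, 36, 0, 0],
])

```text
time: 32.9
ee_pos: [0.582, -0.2568, 0.1796]
tcp_rot: [[0.997, -0.074, -0.0], [-0.074, -0.997, 0.0], [-0.0, -0.0, -1.0]]
ft_force: [0.2, 0.1, -1.5]
opening: 0.035
gripper_force: 60.7
```

>>> step_arm([
  [0, 36, 0, 0],
  [0, 33, 0, 0],
  [0, 0, 0, 0],
  [0, 0, 0, 0],
  [0, 0, 0, 0],
])

```text
time: 33.4
ee_pos: [0.5774, -0.3229, 0.1793]
tcp_rot: [[0.997, -0.075, -0.0], [-0.075, -0.997, 0.001], [-0.0, -0.001, -1.0]]
ft_force: [0.1, 1.2, -1.1]
opening: 0.0348
gripper_force: 60.6
```

>>> step_arm([
  [0, 0, 40, 0],
  [0, 0, 40, 0],
  [0, 0, 40, 0],
  [0, 0, 25, 0],
  [0, 0, 8, 0],
  [0, 0, 0, 0],
  [0, 0, 0, 0],
  [0, 0, 0, 0],
])

```text
time: 34.2
ee_pos: [0.5783, -0.3247, 0.0286]
tcp_rot: [[0.997, -0.076, 0.003], [-0.076, -0.997, -0.001], [0.003, 0.001, -1.0]]
ft_force: [-0.3, 0.4, -0.5]
opening: 0.0348
gripper_force: 60.6
```

>>> step_arm([
  [0, 0, 7, 0],
  [0, 0, 5, 0],
  [0, 0, 0, 0],
  [0, 0, 0, 0],
  [0, 0, 0, 0],
])

```text
time: 34.7
ee_pos: [0.5769, -0.3242, 0.0145]
tcp_rot: [[0.997, -0.077, -0.0], [-0.077, -0.997, 0.0], [-0.0, -0.0, -1.0]]
ft_force: [0.4, -0.1, -0.8]
opening: 0.0349
gripper_force: 60.8
```

>>> step_arm([
  [0, 0, 0, 0],
  [0, 0, 0, 0],
  [0, 0, 0, 0],
  [0, 0, 0, 0],
  [0, 0, -10, 0],
  [0, 0, -30, 0],
  [0, 0, -40, 0],
  [0, 0, -40, 0],
  [0, 0, -50, 0],
  [0, 0, 0, 0],
  [0, 0, 0, 0],
], fingers=0.4)

```text
time: 35.8
ee_pos: [0.5778, -0.3247, 0.1871]
tcp_rot: [[0.997, -0.077, 0.004], [-0.077, -0.997, -0.001], [0.004, 0.001, -1.0]]
ft_force: [0.1, -0.6, -0.2]
opening: 0.0514
gripper_force: 0.0
```

>>> step_arm([
  [-16, -32, 0, 0],
  [-16, -32, 0, 0],
  [-16, -32, 0, 0],
  [-12, -32, 0, 0],
  [0, -27, 0, 0],
  [0, 0, 0, 0],
  [0, 0, 0, 0],
], fingers=0.3)

```text
time: 36.5
ee_pos: [0.5287, -0.1645, 0.1839]
tcp_rot: [[0.997, -0.075, -0.001], [-0.075, -0.997, 0.0], [-0.001, 0.0, -1.0]]
ft_force: [0.6, -0.4, 0.5]
opening: 0.0599
gripper_force: 0.0
```

Run:
```python
from tr import *
im=ctrl.get_image("wrist");save(im,"w8.png",f=1.4);P=cloud(im)
q=P[(abs(P[...,0]-.529)<.035)&(abs(P[...,1]+.162)<.035)&(P[...,2]>.046)&(P[...,2]<.06)]
print(len(q),cv2.minAreaRect((q[:,:2]*1000).astype(np.float32)),np.percentile(q[:,2],[5,50,95,100]))
q=P[(abs(P[...,0]-.5775)<.04)&(abs(P[...,1]+.324)<.045)&(P[...,2]>.027)&(P[...,2]<.06)]
print("hs",len(q),cv2.minAreaRect((q[:,:2]*1000).astype(np.float32)),np.percentile(q[:,2],[5,50,95,100]))
o=ctrl.get_obs();print(o["ee_pos"],o["tcp_rot"][:,0])
```

```text
1394 ((528.7566528320312, -165.69024658203125), (34.127227783203125, 34.285423278808594), 25.60165786743164) [0.0495 0.0514 0.0526 0.0537]
hs 2949 ((576.8811645507812, -323.2374267578125), (37.832275390625, 50.65398406982422), 86.61742401123047) [0.0277 0.0337 0.0358 0.0373]
[ 0.5287 -0.1656  0.184 ] [ 0.997  -0.0769 -0.0011]
```

View pics/w8.png

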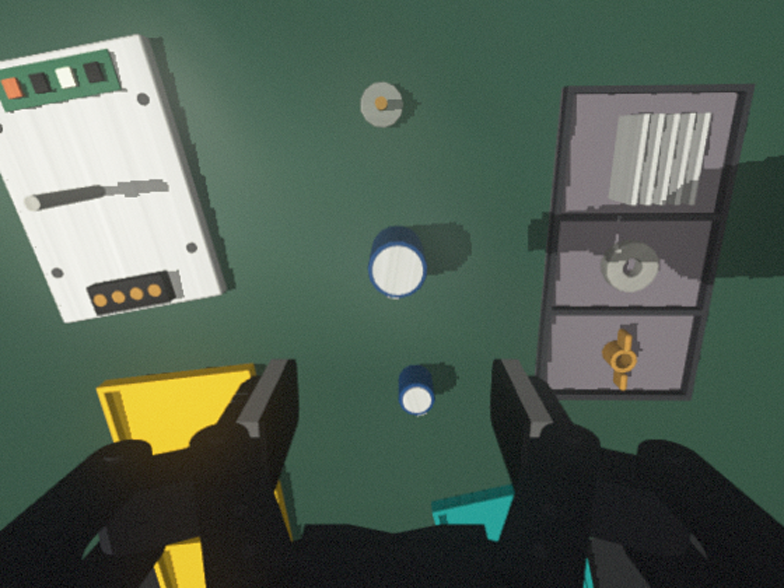

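All three tray3 parts sit flat: nut (622,357), spacer (632,267), heat sink (660,160). The can at (398,268) measures 34 mm wide and 52 mm high, so it's the tall one. The short one stands untouched at (417,395).

>>> step_arm([
  [0, 0, 40, 0],
  [0, 0, 40, 0],
  [0, 0, 40, 0],
  [0, 0, 25, 0],
  [0, 0, 13, 0],
  [0, 0, 0, 0],
  [0, 0, 0, 0],
  [0, 0, 0, 0],
])

```text
time: 37.35
ee_pos: [0.5302, -0.1658, 0.028]
tcp_rot: [[0.997, -0.077, 0.002], [-0.077, -0.997, -0.001], [0.003, 0.0, -1.0]]
ft_force: [-0.7, -0.5, -0.3]
opening: 0.0598
gripper_force: 0.0
```

>>> step_arm([
  [0, 0, 0, 0],
  [0, 0, 0, 0],
  [0, 0, 0, 0],
  [0, 0, 0, 0],
  [0, 0, 0, 0],
  [0, 0, 0, 0],
  [0, 0, 0, 0],
], fingers=1)

```text
time: 38.05
ee_pos: [0.5299, -0.1652, 0.0279]
tcp_rot: [[0.997, -0.077, 0.002], [-0.077, -0.997, -0.0], [0.002, -0.0, -1.0]]
ft_force: [-0.9, 0.3, 6.9]
opening: 0.0332
gripper_force: 59.1
```

>>> step_arm([
  [0, 0, -10, 0],
  [0, 0, -20, 0],
  [0, 0, -40, 0],
  [0, 0, -40, 0],
  [0, 0, -40, 0],
  [0, 0, -20, 0],
  [0, 0, 0, 0],
  [0, 0, 0, 0],
])

```text
time: 38.85
ee_pos: [0.529, -0.1649, 0.197]
tcp_rot: [[0.997, -0.076, 0.001], [-0.076, -0.997, 0.0], [0.001, -0.0, -1.0]]
ft_force: [0.1, 0.1, -0.7]
opening: 0.0332
gripper_force: 59.7
```

Run:
```python
from tr import *
im=ctrl.get_image("side")
o=ctrl.get_obs();print(o["ee_pos"],o["tcp_rot"][:,0],o["opening"])
r,c=proj(im,o["ee_pos"]).astype(int);print(r,c);save(im,"s1.png",(max(r-90,0),r+90,max(c-110,0),c+110),3)
print((o["tcp_rot"].T@(np.array([.5607,.3377,.19])-o["ee_pos"]))*1000)
```

```text
[ 0.5285 -0.1647  0.1961] [ 0.9971 -0.0765 -0.0009] 0.033235183776135976
96 291
[  -6.3262 -503.4147    6.2446]
```

View pics/s1.png

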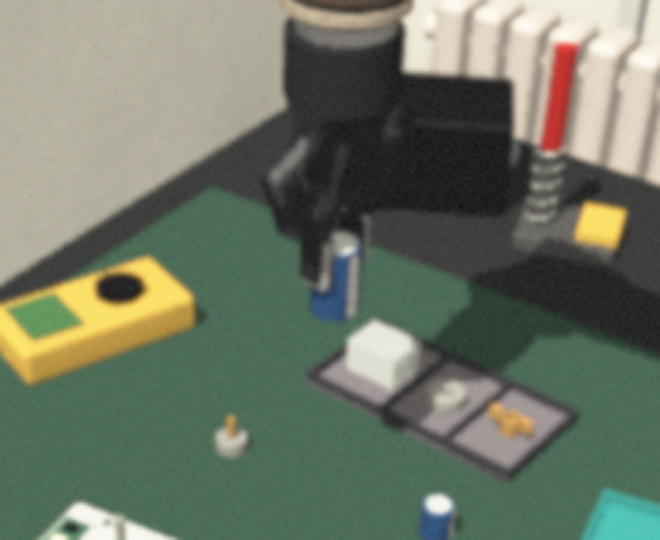

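Held upright. To the small pocket.

>>> step_arm([
  [-0.4, -36, 0, 0],
  [-0.4, -36, 0, 0],
  [-0.4, -36, 0, 0],
  [-0.4, -36, 0, 0],
  [-0.4, -36, 0, 0],
  [-0.4, -36, 0, 0],
  [-0.4, -36, 0, 0],
  [-0.4, -36, 0, 0],
  [-0.4, -36, 0, 0],
  [-0.4, -36, 0, 0],
  [-0.4, -36, 0, 0],
  [-0.4, -36, 0, 0],
])

```text
time: 40.1
ee_pos: [0.5565, 0.267, 0.1946]
tcp_rot: [[0.997, -0.077, -0.003], [-0.077, -0.997, -0.002], [-0.003, 0.002, -1.0]]
ft_force: [0.6, -0.1, -0.5]
opening: 0.0333
gripper_force: 59.8
```

>>> step_arm([
  [-1, -36, 0, 0],
  [0, -35, 0, 0],
  [0, 0, 0, 0],
  [0, 0, 0, 0],
  [0, 0, 0, 0],
])

```text
time: 40.6
ee_pos: [0.5618, 0.3351, 0.1954]
tcp_rot: [[0.997, -0.078, -0.001], [-0.078, -0.997, -0.002], [-0.001, 0.002, -1.0]]
ft_force: [0.4, -0.3, -1.1]
opening: 0.0332
gripper_force: 59.8
```

>>> step_arm([
  [0, 0, 40, 0],
  [0, 0, 40, 0],
  [0, 0, 40, 0],
  [0, 0, 20, 0],
  [0, 0, 10, 0],
  [0, 0, 0, 0],
  [0, 0, 0, 0],
  [0, 0, 0, 0],
])

```text
time: 41.4
ee_pos: [0.563, 0.3372, 0.0484]
tcp_rot: [[0.997, -0.077, 0.002], [-0.077, -0.997, 0.002], [0.002, -0.002, -1.0]]
ft_force: [0.1, -0.6, -0.1]
opening: 0.0333
gripper_force: 59.8
```

>>> step_arm([
  [-1, 0, 8, 0],
  [0, 0, 5, 0],
  [0, 0, 0, 0],
  [0, 0, 0, 0],
  [0, 0, 0, 0],
])

```text
time: 41.9
ee_pos: [0.561, 0.337, 0.0337]
tcp_rot: [[0.997, -0.077, 0.0], [-0.077, -0.997, -0.0], [0.0, -0.0, -1.0]]
ft_force: [-0.7, 0.8, -1.1]
opening: 0.033
gripper_force: 59.8
```

>>> step_arm([
  [0, 0, 1.5, 0],
  [0, 0, 0, 0],
  [0, 0, 0, 0],
])

```text
time: 42.2
ee_pos: [0.5609, 0.3369, 0.0321]
tcp_rot: [[0.997, -0.077, 0.0], [-0.077, -0.997, -0.0], [0.0, 0.0, -1.0]]
ft_force: [-0.8, -0.0, -0.3]
opening: 0.0329
gripper_force: 59.8
```

>>> step_arm([
  [0, 0, 0, 0],
  [0, 0, 0, 0],
  [0, 0, 0, 0],
  [0, 0, 0, 0],
  [0, 0, 0, 0],
  [0, 0, -10, 0],
  [0, 0, -30, 0],
  [0, 0, -40, 0],
  [0, 0, -40, 0],
  [0, 0, -20, 0],
  [0, 0, 0, 0],
  [0, 0, 0, 0],
], fingers=0.4)

```text
time: 43.4
ee_pos: [0.5609, 0.337, 0.1728]
tcp_rot: [[0.997, -0.077, 0.001], [-0.077, -0.997, 0.001], [0.001, -0.001, -1.0]]
ft_force: [-0.9, -0.2, -1.2]
opening: 0.0515
gripper_force: 0.0
```

>>> step_arm([
  [-20, 0, -20, 0],
  [-25, 0, 0, 0],
  [-25, 0, 0, 0],
  [0, 0, 0, 0],
  [0, 0, 0, 0],
  [0, 0, 0, 0],
])

```text
time: 44.0
ee_pos: [0.4918, 0.3418, 0.1914]
tcp_rot: [[0.997, -0.077, -0.0], [-0.077, -0.997, -0.001], [-0.0, 0.001, -1.0]]
ft_force: [1.2, -0.1, -0.1]
opening: 0.0514
gripper_force: 0.0
```

Run:
```python
from tr import *
im=ctrl.get_image("wrist");P=cloud(im);save(im,"w9.png",f=1.4)
C=cloud(ctrl.get_image("scene"))
for A,x,y,lo,hi in ((P,.561,.337,.05,.065),(P,.483,.34,.022,.04),(C,.434,-.168,.022,.036)):
    q=A[(abs(A[...,0]-x)<.035)&(abs(A[...,1]-y)<.04)&(A[...,2]>lo)&(A[...,2]<hi)]
    print(len(q),cv2.minAreaRect((q[:,:2]*1000).astype(np.float32)),np.percentile(q[:,2],[5,50,95]))
print(ctrl.get_obs()["time"])
```

```text
1658 ((559.9622802734375, 337.3956298828125), (34.1218147277832, 34.02896499633789), 6.5437140464782715) [0.0535 0.0551 0.0565]
2652 ((483.3245544433594, 340.72332763671875), (56.266815185546875, 55.39223098754883), 1.450056552886963) [0.0272 0.0289 0.0302]
85 ((434.46209716796875, -168.78567504882812), (23.212722778320312, 25.70560073852539), 81.32380676269531) [0.0245 0.031  0.034 ]
44.1
```

View pics/w9.png

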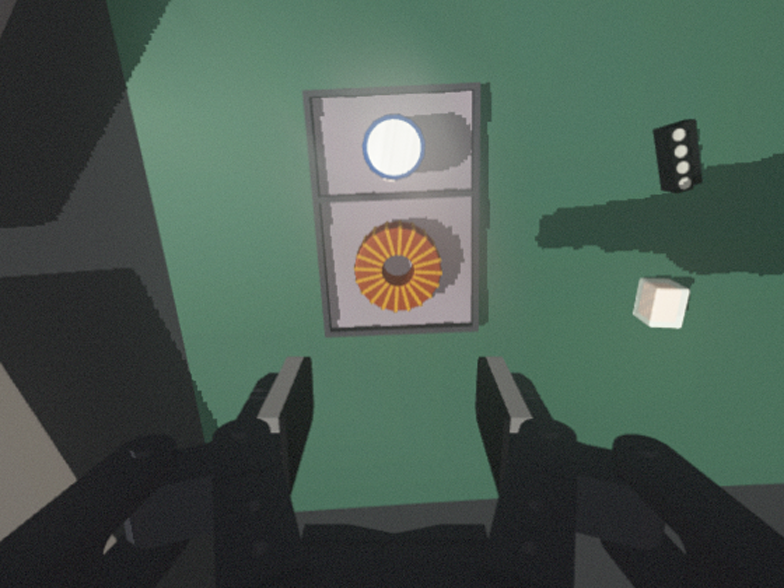

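The tall can stands upright in the small pocket (393,147) and the ring lies flat in the large one (398,268). The short can hasn't moved. Handing in.

```bash
python3 -c "
from station import ctrl
print(ctrl.sign_off())"
```

```text
the job is handed in; nothing more can be done
None
```

Job handed in at about 44 s: both kits are complete, each part measured in its pocket at resting height, and the short capacitor is still standing where it was; the hand-in returned no verdict.

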